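Hold a sprung waste-box lid just below its balance point

TASK

The stop of this self-closing oily-waste box is to be set so that its sprung lid can never stay open by itself. Lift the block of wax off the lid and lay it flat on the desk without dropping it; then take the lid by its bow handle, raise it past its balance point but not as far as the end of its travel, bring it back to just below the balance point and hold it still there. Do not let the lid slam, leave the other things on the desk where they are, and finish with the handle still gripped in the fingers, so that I can tighten the stop.

Things in the scene. Friction and masses are not known exactly. Their poses are not given: they have to be found in the camera images.
- waste_box: Grey sheet-steel waste box, screwed down: 160 mm front to back (its x), 190 mm wide (its y), rim 115 mm above the desk, under the lid. Origin: centre of its underside, on the desk. Its x axis points to its back (hinge side); its front, with the handle, faces -x, roughly towards the robot. A slotted steel quadrant and a thumb screw (the stop, now slack) stand 22 mm out from its right wall (-y).
- lid (a joint): Angle of the sprung lid, rad: 0 shut (its flat top level, 119 mm above the desk), grows as the front rises, travel ends at 1.36. Lid 0.8 kg, mostly carried by a torsion spring at the hinge. Balance point 1.00 rad (57 degrees): let go below it the lid falls shut, above it the spring takes it on open (about 1 N at the handle when shut and at 1.3 rad). Friction may hold it within 0.02 rad of balance.
- hinge (a point): Middle of the lid's hinge axis at the back of the box: in the box's frame x +87 mm, y 0, z +115 mm. Axes parallel to the box's. Does not move with the lid.
- handle (a point): Middle of the handle bar; moves and turns with the lid. Round steel bar, 12 mm thick, 100 mm long, parallel to the hinge (box's y), 39 mm clear gap to the lid's front skirt, open above and below. Lid shut: 105 mm above the desk, 216.5 mm in front of the hinge. It swings at radius 216.7 mm about the hinge; height = 115 mm + 216.7 mm x sin(angle - 0.046): 292 mm at the balance point.
- wax: Reddish-brown block of wax, 30 x 56 x 22 mm (its x, y, z), 50 g, loose, lying flat on the lid at the start. Origin: centre of its underside. There is free desk for it to the left of the box, between box and tape (a leather mat, 3 mm thick, begins there), where nothing stands higher than 25 mm; a tall case stands 20 mm or more to the right of the box.
- tape: Bystander: roll of black tape, 46 mm across, 18 mm high, lying on the leather mat to the left of the box. Origin: centre of its underside.
- brush: Bystander: stubby brush with a wooden handle, 94 mm long (its y), 21 mm thick, lying on the mat to the left of the box, nearer the robot than the tape. Origin: below its middle, on the mat.
There are look-alikes about, which are no part of the job. There is more than one size of the wax; the job needs the largest.

How it is judged (in metres and radians):
On the way, in this order (a step that is already met when the one before it is completed fails the run):
1. the wax block lies flat on the desk, let go, with the lid still shut (height (world z) of wax below 0.012 m and angle between wax's own z axis and vertical below 0.2 rad and contact force between wax and waste_box below 0.05 N and value of joint lid below 0.04 rad and linear speed of wax below 0.03 m/s and contact force between wax and the fingers below 0.05 N), for 0.2 s.
2. the lid, held by the handle, is past its balance point (over 1.03 rad) (value of joint lid above 1.03 rad and contact force between lid and the fingers above 0.2 N), for 0.1 s.
At the end, for the whole second after the job is handed in: Lid held still by its handle in the fingers (grip over 1 N) at 0.82 to 0.985 rad, which is 1 to 10 degrees below its balance point of 1.00 rad; the wax block lies flat on the desk (value of joint lid between 0.82 and 0.985 rad and velocity of joint lid between -0.05 and 0.05 rad/s and contact force between lid and the fingers above 1 N and distance between the grasp point and handle below 0.07 m and height (world z) of wax below 0.012 m and angle between wax's own z axis and vertical below 0.2 rad and contact force between wax and waste_box below 0.05 N and contact force between wax and lid below 0.05 N); the arm keeps its last pose, push and grip.
It fails at once if the lid is raised with the wax block still on it (value of joint lid above 0.08 rad and height (world z) of wax above 0.1 m and contact force between wax and lid above 0.02 N).
It fails at once if the wax block is dropped or knocked down (over 0.7 m/s while not in the fingers) (linear speed of wax above 0.7 m/s and contact force between wax and the fingers below 0.02 N).
It fails at once if the lid runs up against the end of its travel (over 1.33 rad) (value of joint lid above 1.33 rad).
It fails at once if the lid slams (falls faster than 2.5 rad/s) (velocity of joint lid below -2.5 rad/s).
It fails at once if the tape or the brush is moved by more than 25 mm (distance of any of tape, brush from where it was at the start of the episode above 0.025 m).
It also fails if it takes over 58 s, if anything falls off the work surface, if the arm or the gripper's body presses on something with over 40 N, if the wrist force passes 120 N, or if a joint passes its speed limit or range.

ROBOT

A 6-joint arm with a two-finger parallel gripper is mounted at the origin on a cart in front of the work surface, level with it; the furniture and walls round the work are solid. World frame = base frame: x ahead of the robot, y to its left, z up, the work surface at z = 0. Lengths are in mm, angles in rad, forces in N, time in s.
With the tool pointing down it reaches from about 300 to 775 mm from the base axis. Payload 14.6 kg.
Tool frame: the origin (TCP) lies on the centre line of the jaws, within the pads' length; the fingertips stand 11 mm ahead of it and the grasp point (between the pads) lies 8 mm behind it; x points along the fingers, y is the direction in which the jaws open and shut, and the axes are right-handed (so a half turn about x gives the same grasp; the last joint's range is limited). The gripper opens to 94 mm and grips with 3 to 60 N. Pads are 16 mm wide; open, the fingers measure 119 mm over their backs; the gripper's body (75 mm by 177 mm) begins 78 mm behind the grasp point.
Start: joints at [1.273, 0.3, 1.521, -0, 1.321, -0.067], TCP at [125.814, 535.407, 216.446] pointing down, gripper open.
Joint ranges: [-3.03, 3.03], [-0.79, 2.21], [0.23, 2.52], [-1.04, 4.18], [0, 3.07], [-2.55, 2.55]. Speed limits (rad/s): [2.22, 2.22, 2.57, 3.14, 3.14, 3.14].

INTERFACE

Orientations are given as [roll, pitch, yaw] about the fixed x, y, z axes, in that order (R = Rz(yaw) Ry(pitch) Rx(roll)).
In Python, from cell import manip gives the robot as it stands.
- The arm moves only by the shell command python3 -m handwheel 'ROWS' [OPENING] [FORCE]. ROWS is JSON, a list of rows, each a list of 2 entries, a list of its own where there are three numbers: the shift along the tool's x, y, z in mm, then the turn about the tool's x in rad. In form: [[[x, y, z], spin], ...]. A call has exactly 10 rows; each row shifts and turns the commanded pose from where the row before left it, along the tool's axes as they then stand; what a row does not reach is not made up. A row lasts 1/8 s, in which the tool goes at most 62.5 mm and 10.7 degrees, less where a joint would pass 70% of its speed; a pose out of reach is approached as far as the arm can. A call with a gripper value outside its range is refused whole. OPENING is the closure in counts, from 0 (fully open) to 255 (shut), set as the call begins (- or left out, the last holds). The fingers move at their own pace and stop on an object; FORCE is the grip in N (left out, the last holds). Time passes only in rows, so rows that do not move let the fingers close, or fill a call up. It gives the time, the measured TCP pose, the force and the opening at its end, in the units of the state.
- manip.read_state(): the state, without advancing time (a new reading comes with each control period).
- manip.camera(name): name is "scene" or "top" or "wrist"; returns a dict with "pixels" (384x512x3 uint8, red, green, blue), "z_map" (384x512 float32, mm along the optical axis (not along the pixel's ray), 0 where there is no reading), "mtx" (3x3 intrinsics, pixels), "k1" (the pictures are not rectified: a ray, as slopes to the right and down, at radius r is drawn at 1 + k1 r^2 times it, then the intrinsics apply), "xyz" and "orientation" of the camera in the world. Camera axes: x right, y up, looking along -z (the intrinsics and any distortion apply to the point x, -y, -z); pixel columns grow to the right and rows downward; lengths in mm; the calibration is good to about 2 mm. A picture is of the moment at which its call begins.
- manip.sign_off(): hands the job in, once; it reports no verdict.
Trained networks look in the newest picture that a camera, given by its name, has taken for a name from the list of things; names that differ only in an ending like _2 or _b are one class to them, and where a whole thing is asked for, a point or a joint stands for the part that bears it (a point fixed in the world has none). Each returns a list of dicts, best first, with "confidence" (0 to 1); they miss things now and then, are a little off and sometimes report something else, mostly with a low value. They report only what shows in the picture. A call takes as long as a camera call. They do not tell look-alikes from the thing itself.
- manip.cut_out(target, camera): "region" (384x512 bool, what is visible of it) and "centre" ([column, row] in pixels, amid what is visible of it).
The state is a dict: "clock": time; "joints": joint angles; "qd": joint speeds; "effort": joint torques, N m; "eef_pos": TCP position; "eef_rot": TCP orientation; "wrist_force": force on the tool from outside, world axes, zero at the start; "moment": the same for the moment, N m; "finger_gap": finger opening in mm.
Only numpy, scipy, OpenCV 4.12 (cv2) and the standard library are available. Lean on these libraries where they do the work, as an engineer would, in place of code of your own. Each camera call takes 0.05 s, during which the arm holds its last target. There are 200 camera calls.

## Working session

There is one attempt and no reset: what is moved stays moved. The work goes in short steps, Python scripts to look and compute and a shell command to move; the robot and the scene stay as the last step left them, time stands still between calls to the robot, and variables do not carry over. Pictures are saved under pics/ and viewed, about 8 in all and at most 12, crops included, and the job is handed in when it is done.

```bash
mkdir -p pics; ls
cat > h.py <<'E'
import numpy as np, cv2
from scipy.spatial.transform import Rotation as R
from cell import manip
def cloud(c):
    h,w=c["z_map"].shape; u,v=np.meshgrid(np.arange(w),np.arange(h))
    m=np.array(c["mtx"],float); d=cv2.undistortPoints(np.stack([u,v],-1).reshape(-1,1,2).astype(np.float64),m,np.array([c["k1"],0,0,0.])).reshape(h,w,2)
    z=c["z_map"].astype(float); P=np.stack([d[...,0]*z,-d[...,1]*z,-z],-1)
    o=np.array(c["orientation"],float)
    return P@R.from_euler('xyz',o).as_matrix().T+np.array(c["xyz"]), z>0
def save(c,n,s=1.5,crop=None):
    im=c["pixels"][...,::-1]
    if crop: im=im[crop[1]:crop[3],crop[0]:crop[2]]
    cv2.imwrite(f"pics/{n}.png",cv2.resize(im,None,fx=s,fy=s,interpolation=cv2.INTER_CUBIC))
def rect(P): # xy pts -> centre,size,yaw
    return cv2.minAreaRect(P[:,:2].astype(np.float32))
E
python3 - <<'E'
from h import *
print(manip.read_state())
for n in ("top","scene"):
    c=manip.camera(n); save(c,n+"0"); P,ok=cloud(c)
    print(n,c["xyz"],c["orientation"])
    for t in ("wax","handle","waste_box","tape","brush","lid"):
        for r in manip.cut_out(t,n)[:4]:
            m=r["region"]&ok; Q=P[m]
            print(t,round(r["confidence"],2),np.round(r["centre"]),m.sum(),np.round(np.median(Q,0)) if len(Q) else '', [np.round(x,2) for x in rect(Q)] if len(Q) else '')
E
```

```text
pics
{'clock': 0.0, 'joints': array([ 1.27338186e+00,  3.00497394e-01,  1.52159752e+00, -8.66758386e-06,
        1.32070445e+00, -6.66035455e-02]), 'qd': array([-0.0022399 , -0.00152701,  0.00067622, -0.00068825,  0.00013397,
        0.00092992]), 'effort': array([ 2.07966979e-03, -5.31811595e+01, -3.52735627e+01,  7.08703394e-02,
        2.43830297e-02, -8.64256549e-05]), 'eef_pos': array([125.75278202, 535.16523479, 215.86495164]), 'eef_rot': array([-1.63044273,  1.56958959, -1.8612515 ]), 'wrist_force': array([ 0.1128377 , -0.15711031,  0.36709787]), 'moment': array([-0.03585922, -0.03223089, -0.04076607]), 'finger_gap': 94.06861492677517}
top [493.47044163 366.87035284 944.17269588] [ 0.04887187  0.03088723 -1.55050948]
wax 0.74 [223. 229.] 214 [433. 449.  17.] [array([431.97, 449.4 ]), array([43.54, 21.9 ]), np.float64(14.08)]
wax 0.67 [228. 157.] 204 [590. 454.  18.] [array([590.68, 454.37]), array([22.28, 42.64]), np.float64(50.78)]
wax 0.57 [336. 166.] 511 [564. 238. 140.] [array([564.69, 235.11]), array([34.85, 55.02]), np.float64(79.78)]
handle 0.81 [319. 166.] 9603 [570. 2
[... 814 characters left out ...]
p.float64(13.79)]
wax 0.16 [286. 164.] 9482 [546. 313. 118.] [array([617.82, 204.26]), array([259.05, 365.33]), np.float64(35.82)]
handle 0.77 [294. 151.] 6794 [555. 286. 118.] [array([604.99, 206.2 ]), array([269.32, 362.16]), np.float64(28.42)]
waste_box 0.6 [287. 168.] 9647 [546. 312. 118.] [array([613.53, 204.03]), array([271.93, 359.65]), np.float64(35.11)]
tape 0.74 [192. 267.] 529 [542. 549.  21.] [array([546.28, 541.86]), array([46.11, 58.59]), np.float64(26.12)]
brush 0.84 [227. 301.] 606 [435. 560.  21.] [array([437.29, 557.32]), array([91.35, 27.68]), np.float64(70.15)]
lid 0.72 [292. 154.] 6578 [555. 288. 118.] [array([592.64, 210.15]), array([228.06, 325.62]), np.float64(35.11)]
```

View pics/top0.png

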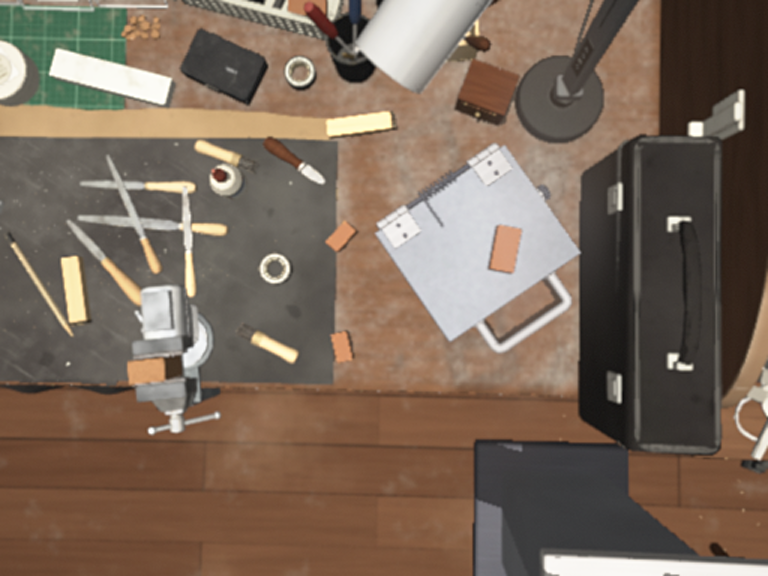

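View pics/scene0.png

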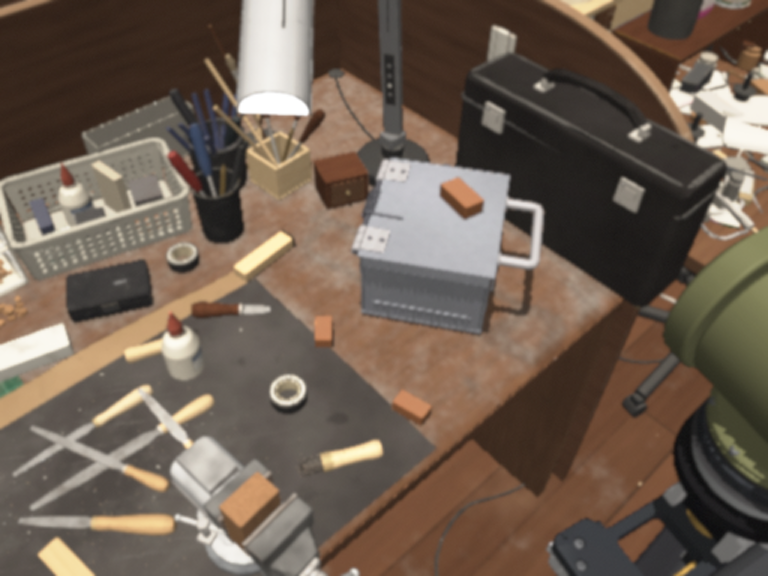

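Run:
```python
from h import *
c=manip.camera("top"); P,ok=cloud(c)
m=ok&(P[...,2]>112)&(P[...,2]<125)&(P[...,0]>380)&(P[...,0]<720)&(P[...,1]>80)&(P[...,1]<420)
n,l,s,_=cv2.connectedComponentsWithStats(m.astype(np.uint8))
for i in range(1,n):
    if s[i,4]>100: Q=P[l==i]; print('lid',s[i],Q.mean(0).round(),rect(Q), cv2.boxPoints(rect(Q)).round().tolist())
r=[r for r in manip.cut_out("wax","top") if P[r["region"]&ok][:,2].mean()>100]
for q in r:
    Q=P[q["region"]&ok]; Q=Q[Q[:,2]>131]; print('wax',Q.mean(0),rect(Q),np.percentile(Q[:,2],[5,50,95]))
# bar: height 95-114
m=ok&(P[...,2]>85)&(P[...,2]<114)&(P[...,0]>350)&(P[...,0]<720)&(P[...,1]>80)&(P[...,1]<420)
n,l,s,_=cv2.connectedComponentsWithStats(m.astype(np.uint8))
for i in range(1,n):
    if s[i,4]>40: Q=P[l==i]; print('bar',s[i],Q.mean(0).round(),rect(Q))
# tall things
m=ok&(P[...,2]>128)
n,l,s,_=cv2.connectedComponentsWithStats(m.astype(np.uint8))
for i in range(1,n):
    if s[i,4]>60: Q=P[l==i]; print('tall',s[i],Q.mean(0).round(),Q.min(0).round(),Q.max(0).round())
```

```text
lid [ 250   95  137  133 9218] [578. 275. 118.] ((579.3031616210938, 272.80194091796875), (183.5108642578125, 203.55250549316406), 35.44774627685547) [[446.0, 302.0], [564.0, 137.0], [713.0, 243.0], [595.0, 409.0]]
lid [399 104   6 164 355] [532. 115. 119.] ((532.6605224609375, 114.63325500488281), (2.747326135635376, 305.125), 89.20869445800781) [[380.0, 115.0], [685.0, 111.0], [685.0, 114.0], [380.0, 118.0]]
wax [565.03773511 238.07178207 139.48784547] ((565.45166015625, 237.5438995361328), (30.150827407836914, 55.53926467895508), 80.15264129638672) [136.96624451 139.61603782 142.14552903]
bar [395 104   9 179 802] [518. 115. 100.] ((519.5263061523438, 114.15435028076172), (5.005889892578125, 337.4095764160156), 89.11006164550781)
bar [358 123   9  11  64] [641. 185. 108.] ((641.1312866210938, 185.56724548339844), (19.34146499633789, 13.756475448608398), 44.93625259399414)
bar [316 180  65  55 635] [479. 202. 108.] ((485.2044677734375, 206.81930541992188), (50.542110443115234, 124.82638549804688), 35.59344482421875)
tall [202   1  17  17 159] [853. 479. 147.] [846. 466. 128.] [863. 493. 162.]
tall [ 237    0   91   63 3418] [772. 354. 274.] [725. 277. 219.] [816. 421. 300.]
tall [ 381    0   45   54 1042] [790. 155. 234.] [779. 134. 129.] [808. 166. 331.]
tall [  402     0   110   304 25355] [557.  47. 207.] [336. -25. 128.] [878. 121. 269.]
tall [315  24  13  11 103] [819. 272. 144.] [810. 260. 128.] [832. 281. 153.]
tall [326 150  22  32 519] [565. 238. 139.] [537. 219. 128.] [594. 257. 143.]
tall [ 85 238  27  19 412] [405. 680. 134.] [388. 656. 128.] [422. 704. 140.]
```

The pictures agree with the detections. In the top view the largest wax lies on the lid at px (505,249), and the small ones are at (340,236) and (342,346). The handle bar is around (525,325), the box yaw is about 0.62 rad, and the case is close by on the right. Next I plan the wax pick.

```bash
cat >> h.py <<'E'
def go(xyz,jaw,frm=None):
    s=manip.read_state(); M=R.from_euler('xyz',s["eef_rot"]).as_matrix()
    p=np.array(s["eef_pos"]); y=M[:,1]
    t=np.array([np.cos(jaw),np.sin(jaw),0])
    for tt in (t,-t):
        sp=np.arctan2(np.dot(np.cross(y,tt),M[:,0]),np.dot(y,tt))
        print('spin',sp.round(3),'q6',s["joints"][5].round(2))
    print('shift before spin',(M.T@(np.array(xyz)-p)).round(1),'pos',p.round(1),'yawjaw',np.arctan2(y[1],y[0]).round(3),'tool x',M[:,0].round(3),'t',s["clock"],'F',s["wrist_force"].round(1),'gap',round(s["finger_gap"],1))
E
python3 - <<'E'
from h import *
go([565,238,215],np.radians(80.2))
go([565,238,133],np.radians(80.2))
E
```

```text
spin -0.06 q6 -0.07
spin 3.082 q6 -0.07
shift before spin [   1.4 -189.1  495.6] pos [125.8 535.4 216.4] yawjaw 1.34 tool x [-0. -0. -1.] t 0.8 F [-0.1 -0.7  0.1] gap 93.8
spin -0.06 q6 -0.07
spin 3.082 q6 -0.07
shift before spin [  83.4 -189.   495.6] pos [125.8 535.4 216.4] yawjaw 1.34 tool x [-0. -0. -1.] t 0.8 F [-0.1 -0.7  0.1] gap 93.8
```

```bash
python3 -m handwheel '[[[0,-18,48],-0.06],[[0,-18,48],0],[[0,-18,48],0],[[0,-18,48],0],[[0,-18,48],0],[[0,-18,48],0],[[0,-18,48],0],[[0,-18,48],0],[[0,-18,48],0],[[0,-18,48],0]]' 80
python3 - <<'E'
from h import *
go([565,238,133],np.radians(80.2))
c=manip.camera("wrist"); save(c,"wrist1"); P,ok=cloud(c)
for r in manip.cut_out("wax","wrist")[:2]:
    Q=P[r["region"]&ok]; Q=Q[(Q[:,2]>131)&(Q[:,2]<150)]; print(r["confidence"],Q.mean(0),rect(Q))
E
```

```text
clock: 2.05
eef_pos: [568.0, 272.8, 216.5]
eef_rot: [0.848, 1.571, 0.677]
wrist_force: [-0.1, 0.5, 0.4]
finger_gap: 64.7
spin 0.0 q6 -1.01
spin -3.141 q6 -1.01
shift before spin [ 83.5 -34.8   3. ] pos [568.  272.8 216.5] yawjaw 1.4 tool x [ 0.  0. -1.] t 2.05 F [-0.1  0.5  0.4] gap 64.7
0.97 [nan nan nan] ((0.0, 0.0), (0.0, 0.0), 0.0)
0.7 [nan nan nan] ((0.0, 0.0), (0.0, 0.0), 0.0)<stdin>:5: RuntimeWarning: Mean of empty slice.
  ret = um.true_divide(
```

```bash
python3 -m handwheel '[[[5,-9,1],0],[[5,-9,1],0],[[5,-9,1],0],[[5,-8,0],0],[[5,0,0],0],[[5,0,0],0],[[5,0,0],0],[[5,0,0],0],[[0,0,0],0],[[0,0,0],0]]' 80
python3 - <<'E'
from h import *
go([565,238,133],np.radians(80.2))
c=manip.camera("wrist"); save(c,"wrist2"); P,ok=cloud(c); print(c["xyz"])
for r in manip.cut_out("wax","wrist")[:3]:
    m=r["region"]; Q=P[m&ok]; print(r["confidence"],r["centre"],m.sum(),(m&ok).sum(),np.percentile(Q,[5,50,95],axis=0).round(1).tolist() if len(Q) else 0)
E
```

```text
clock: 3.4
eef_pos: [563.7, 238.9, 176.6]
eef_rot: [0.597, 1.571, 0.426]
wrist_force: [1.3, -0.8, 0.2]
finger_gap: 64.4
spin 0.0 q6 -1.06
spin -3.141 q6 -1.06
shift before spin [43.6 -0.6  1.4] pos [563.7 238.9 176.6] yawjaw 1.4 tool x [ 0.  0. -1.] t 3.4 F [ 1.3 -0.8  0.2] gap 64.4
[480.5367378  252.7071702  345.49857713]
0.89 [435.7, 24.2] 1351 1348 [[415.9, 435.8, 5.4], [433.3, 445.4, 18.7], [451.4, 459.2, 20.4]]
0.86 [255.8, 220.2] 3038 3027 [[538.4, 225.0, 132.2], [561.8, 238.7, 141.5], [589.8, 253.1, 142.6]]
0.56 [446.0, 170.4] 787 784 [[572.2, 442.5, 6.6], [585.7, 454.3, 19.2], [602.5, 468.6, 20.9]]
```

View pics/wrist2.png

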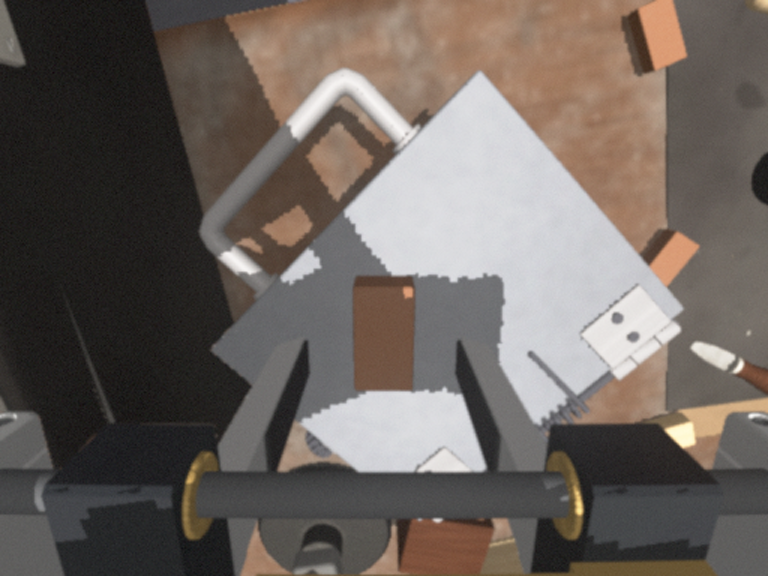

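The wrist view shows the wax centred between the fingers at px (384,332), and the body's long side lies along the jaws. I descend and grip.

```bash
python3 - <<'E'
from h import *
c=manip.camera("wrist"); P,ok=cloud(c)
m=ok&(P[...,2]>96)&(P[...,2]<114)&(P[...,0]>380)&(P[...,0]<560)&(P[...,1]>130)&(P[...,1]<330)
n,l,s,_=cv2.connectedComponentsWithStats(m.astype(np.uint8))
for i in range(1,n):
    if s[i,4]>200:
        Q=P[l==i]; a=.619; e=np.array([np.cos(a),np.sin(a)]); f=np.array([-e[1],e[0]])
        u=Q[:,:2]@e; v=Q[:,:2]@f; print(s[i],np.percentile(u,[1,99]),np.percentile(v,[1,99]),Q[:,2].max())
        b=u<np.percentile(u,1)+11; print('bar',Q[b].mean(0),rect(Q[b]))
m=ok&(P[...,2]>115)&(P[...,2]<125)&(P[...,0]>420)&(P[...,0]<720)&(P[...,1]>130)&(P[...,1]<420)
Q=P[m]; print('lid',Q[:,2].mean(),rect(Q))
E
python3 -m handwheel '[[[8,0,0],0],[[8,0,0],0],[[8,0,0],0],[[7,0,0],0],[[6,0,0],0],[[6,0,0],0],[[0,0,0],0],[[0,0,0],0],[[0,0,0],0],[[0,0,0],0]]' 80
python3 -m handwheel '[[[0,0,0],0],[[0,0,0],0],[[0,0,0],0],[[0,0,0],0],[[0,0,0],0],[[0,0,0],0],[[0,0,0],0],[[-6,0,0],0],[[-12,0,0],0],[[-12,0,0],0]]' 255 15
```

```text
[ 134   45  152  156 3989] [491.50917238 541.18741074] [-172.10328978  -52.34425963] 113.99447666034905
bar [468.76559674 199.39204971 110.3737477 ] ((469.6458740234375, 196.5970458984375), (11.859167098999023, 118.45562744140625), 35.468013763427734)
lid 119.76286177464704 ((579.6305541992188, 272.60797119140625), (181.53103637695312, 203.46792602539062), 35.47709655761719)
clock: 4.8
eef_pos: [563.7, 238.8, 133.6]
eef_rot: [0.466, 1.57, 0.295]
wrist_force: [-1.4, -0.2, 0.2]
finger_gap: 64.3
clock: 6.05
eef_pos: [563.8, 238.9, 164.7]
eef_rot: [0.485, 1.57, 0.314]
wrist_force: [1.0, 1.1, -0.3]
finger_gap: 30.0
```

Run:
```python
from h import *
go([500,430,165],.619)
```

```text
spin 0.781 q6 -1.06
spin -2.361 q6 -1.06
shift before spin [ -0.3 177.5 -95.3] pos [563.8 238.9 164.7] yawjaw 1.4 tool x [ 0.001  0.    -1.   ] t 6.05 F [ 1.   1.1 -0.3] gap 30.0
```

```bash
python3 -m handwheel '[[[0,30,-16],0],[[0,36,-20],0],[[0,36,-20],0],[[0,36,-20],0],[[0,25,-13],0],[[0,14,-6],0.16],[[0,0,0],0.16],[[0,0,0],0.16],[[0,0,0],0.15],[[0,0,0],0.15]]'
python3 - <<'E'
from h import *
go([500,430,15],.619)
E
```

```text
clock: 7.3
eef_pos: [500.2, 429.5, 164.4]
eef_rot: [1.601, 1.57, 0.646]
wrist_force: [0.2, 0.1, -1.4]
finger_gap: 29.8
spin -0.004 q6 0.04
spin 3.138 q6 0.04
shift before spin [149.4   0.   -0.5] pos [500.2 429.5 164.4] yawjaw 0.615 tool x [ 0.001  0.    -1.   ] t 7.3 F [ 0.2  0.1 -1.4] gap 29.8
```

```bash
python3 -m handwheel '[[[15,0,0],0],[[25,0,0],0],[[25,0,0],0],[[25,0,0],0],[[25,0,0],0],[[15,0,0],0],[[8,0,0],0],[[5,0,0],0],[[3,0,0],0],[[0,0,0],0]]'
python3 -m handwheel '[[[2,0,0],0],[[1,0,0],0],[[1,0,0],0],[[0,0,0],0],[[0,0,0],0],[[0,0,0],0],[[0,0,0],0],[[0,0,0],0],[[0,0,0],0],[[0,0,0],0]]'
```

```text
clock: 8.55
eef_pos: [500.2, 429.5, 17.7]
eef_rot: [1.569, 1.57, 0.618]
wrist_force: [0.5, 0.3, -0.2]
finger_gap: 30.3
clock: 9.8
eef_pos: [500.5, 429.5, 15.1]
eef_rot: [1.325, 1.57, 0.375]
wrist_force: [-3.7, -4.7, 12.1]
finger_gap: 29.8
```

```bash
python3 -m handwheel '[[[0,0,0],0],[[0,0,0],0],[[0,0,0],0],[[0,0,0],0],[[0,0,0],0],[[0,0,0],0],[[-4,0,0],0],[[-10,0,0],0],[[-20,0,0],0],[[-30,0,0],0]]' 130
python3 -m handwheel '[[[-35,0,0],0],[[-35,0,0],0],[[-30,0,0],0],[[-20,0,0],0],[[-10,0,0],0],[[0,0,0],0],[[0,0,0],0],[[0,0,0],0],[[0,0,0],0],[[0,0,0],0]]' 100
python3 - <<'E'
from h import *
c=manip.camera("wrist"); save(c,"wrist3"); P,ok=cloud(c)
for r in manip.cut_out("wax","wrist")[:4]:
    m=r["region"]; Q=P[m&ok]; print(round(r["confidence"],2),r["centre"],(m&ok).sum(),np.percentile(Q,[5,50,95],axis=0).round(1).tolist() if len(Q) else 0)
c=manip.camera("top"); P,ok=cloud(c)
for t in ("wax","tape","brush"):
  for r in manip.cut_out(t,"top")[:4]:
    Q=P[r["region"]&ok]; print('top',t,round(r["confidence"],2),len(Q),np.median(Q,0).round(),Q[:,2].max())
# grip point on bar: 22 mm towards box +y
a=.619;e=np.array([np.cos(a),np.sin(a)]);f=np.array([-e[1],e[0]])
b=np.array([469.6,196.6])+22*f; print(b)
go([*b,205],a); go([*b,100],a)
E
```

```text
clock: 11.05
eef_pos: [500.0, 429.3, 78.9]
eef_rot: [-1.479, 1.571, -2.43]
wrist_force: [0.6, 0.7, 0.2]
finger_gap: 46.0
clock: 12.3
eef_pos: [500.0, 429.4, 207.2]
eef_rot: [-1.566, 1.57, -2.517]
wrist_force: [0.0, -0.6, 0.8]
finger_gap: 57.3
0.87 [218.6, 131.5] 720 [[414.3, 438.7, 12.4], [432.2, 450.6, 19.0], [450.5, 462.0, 20.5]]
0.85 [256.1, 174.4] 1123 [[480.8, 404.9, 19.3], [499.9, 429.1, 23.8], [519.4, 451.4, 25.2]]
0.7 [325.1, 200.5] 627 [[572.0, 440.0, 10.0], [588.3, 456.0, 19.3], [606.7, 471.2, 21.1]]
top tape 0.43 37 [545. 564.  20.] 24.299325364611263
[456.83513818 214.51809987]
spin 0.001 q6 0.03
spin -3.141 q6 0.03
shift before spin [   2.4 -160.   149.8] pos [500.1 429.4 207.4] yawjaw 0.62 tool x [-0. -0. -1.] t 12.6 F [-0.6 -0.3 -0.4] gap 57.2
spin 0.001 q6 0.03
spin -3.141 q6 0.03
shift before spin [ 107.4 -160.   149.8] pos [500.1 429.4 207.4] yawjaw 0.62 tool x [-0. -0. -1.] t 12.6 F [-0.6 -0.3 -0.4] gap 57.2
```

View pics/wrist3.png

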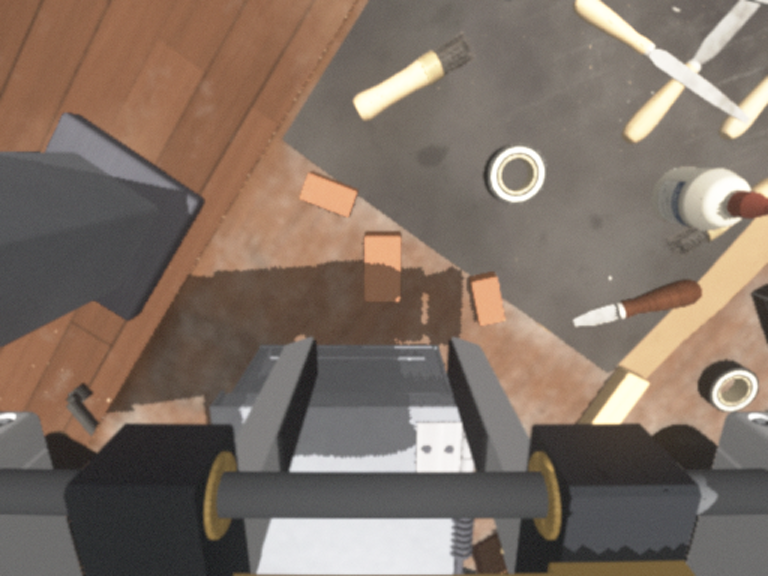

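Wax is flat on the desk (px (382,265)), with the small pieces, tape and brush untouched. I move above the handle with a narrower opening so the inner finger clears the skirt.

```bash
python3 -m handwheel '[[[0,-20,18],0],[[0,-25,23],0],[[0,-25,24],0],[[0,-25,24],0],[[0,-25,23],0],[[0,-20,20],0],[[0,-12,10],0],[[0,-8,8],0],[[0,0,0],0],[[0,0,0],0]]' 157
python3 - <<'E'
from h import *
a=.619;e=np.array([np.cos(a),np.sin(a)]);f=np.array([-e[1],e[0]])
c=manip.camera("wrist"); save(c,"wrist4"); P,ok=cloud(c)
U=P[...,:2]@e; V=P[...,:2]@f
m=ok&(P[...,2]>100)&(P[...,2]<116)&(U>470)&(U<560)&(V>-180)&(V<-40)
print('skirt u', [np.percentile(U[ok&(abs(P[...,2]-119)<4)&(V>-200)&(V<-30)],1)])
for v0 in (-150,-130,-110,-95,-80):
    k=m&(abs(V-v0)<6)&(U<512)
    if k.sum()>5: print(v0,k.sum(),np.percentile(U[k],[2,50,98]),np.percentile(P[...,2][k],98))
go([456.8,214.5,99],a)
E
```

```text
clock: 13.85
eef_pos: [457.1, 214.9, 207.4]
eef_rot: [2.808, 1.571, 1.858]
wrist_force: [-1.1, 0.2, -0.9]
finger_gap: 36.1
skirt u [np.float64(387.5450708488231)]
-150 117 [491.92634688 496.92669594 501.95328056] 112.26742091414349
-130 143 [490.98026241 496.90834794 502.83844152] 112.62217200791935
-110 153 [491.08695317 496.8818374  502.67570839] 112.59632927019432
-95 159 [491.14935681 496.86574422 502.58198368] 112.35558955588363
-80 162 [491.22088887 496.84789202 502.47175126] 112.4196253978905
spin 0.002 q6 -0.25
spin -3.14 q6 -0.25
shift before spin [108.3  -0.4   0.2] pos [457.1 214.9 207.3] yawjaw 0.621 tool x [-0.  0. -1.] t 13.9 F [0.6 0.2 0.8] gap 36.1
```

View pics/wrist4.png

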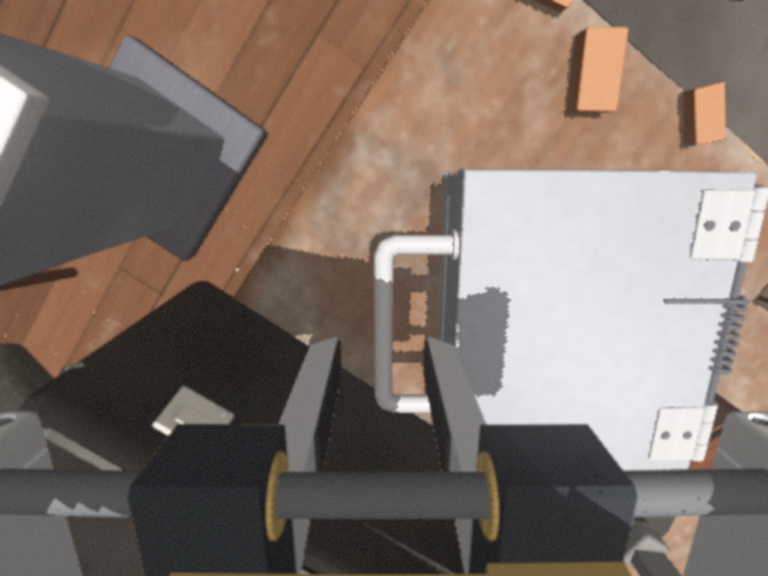

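The bar at px (384,320) lies midway between the fingers (u=496.9, equal to the TCP). I descend and grip.

```bash
python3 -m handwheel '[[[10,0,0],0],[[15,0,0],0],[[15,0,0],0],[[15,0,0],0],[[15,0,0],0],[[12,0,0],0],[[10,0,0],0],[[8,0,0],0],[[5,0,0],0],[[3,0,0],0]]'
python3 -m handwheel '[[[0,0,0],0],[[0,0,0],0],[[0,0,0],0],[[0,0,0],0],[[0,0,0],0],[[0,0,0],0],[[0,0,0],0],[[0,0,0],0],[[0,0,0],0],[[0,0,0],0]]' 255 12
python3 - <<'E'
from h import *
a=.619
go([456.8,214.5,99],a)
s=manip.read_state();print(s["wrist_force"])
r=216.7
for k in range(0,31):
    pass
th=np.linspace(0,1.08,37); u=-r*np.cos(th-.046); z=r*np.sin(th-.046)
for k in range(0,36): print(k,th[k+1].round(3),'tool [%.1f,%.1f]'%(-(z[k+1]-z[k]),u[k+1]-u[k]),end='; ')
E
```

```text
clock: 15.15
eef_pos: [457.1, 214.4, 99.3]
eef_rot: [1.367, 1.571, 0.416]
wrist_force: [-0.1, 0.7, 0.4]
finger_gap: 36.1
clock: 16.4
eef_pos: [457.8, 214.9, 100.0]
eef_rot: [1.446, 1.568, 0.495]
wrist_force: [5.0, 3.9, -1.6]
finger_gap: 11.2
spin 0.001 q6 -0.25
spin -3.141 q6 -0.25
shift before spin [ 1.  -1.  -0.3] pos [457.8 214.9 100. ] yawjaw 0.62 tool x [ 0.002  0.001 -1.   ] t 16.4 F [ 5.   3.9 -1.6] gap 11.2
[ 5.00564862  3.9301668  -1.64130806]
0 0.03 tool [-6.5,-0.2]; 1 0.06 tool [-6.5,-0.0]; 2 0.09 tool [-6.5,0.2]; 3 0.12 tool [-6.5,0.4]; 4 0.15 tool [-6.5,0.6]; 5 0.18 tool [-6.5,0.8]; 6 0.21 tool [-6.4,1.0]; 7 0.24 tool [-6.4,1.2]; 8 0.27 tool [-6.4,1.3]; 9 0.3 tool [-6.3,1.5]; 10 0.33 tool [-6.3,1.7]; 11 0.36 tool [-6.2,1.9]; 12 0.39 tool [-6.2,2.1]; 13 0.42 tool [-6.1,2.3]; 14 0.45 tool [-6.0,2.5]; 15 0.48 tool [-5.9,2.6]; 16 0.51 tool [-5.9,2.8]; 17 0.54 tool [-5.8,3.0]; 18 0.57 tool [-5.7,3.2]; 19 0.6 tool [-5.6,3.3]; 20 0.63 tool [-5.5,3.5]; 21 0.66 tool [-5.4,3.7]; 22 0.69 tool [-5.3,3.8]; 23 0.72 tool [-5.1,4.0]; 24 0.75 tool [-5.0,4.1]; 25 0.78 tool [-4.9,4.3]; 26 0.81 tool [-4.8,4.4]; 27 0.84 tool [-4.6,4.6]; 28 0.87 tool [-4.5,4.7]; 29 0.9 tool [-4.3,4.8]; 30 0.93 tool [-4.2,5.0]; 31 0.96 tool [-4.0,5.1]; 32 0.99 tool [-3.9,5.2]; 33 1.02 tool [-3.7,5.3]; 34 1.05 tool [-3.6,5.4]; 35 1.08 tool [-3.4,5.5];
```

```bash
python3 -m handwheel '[[[-6.5,1,0],0],[[-6.5,0,0],0],[[-6.5,0.2,0],0],[[-6.5,0.4,0],0],[[-6.5,0.6,0],0],[[-6.5,0.8,0],0],[[-6.4,1,0],0],[[-6.4,1.2,0],0],[[-6.4,1.3,0],0],[[-6.3,1.5,0],0]]'
cat > l.py <<'E'
from h import *
s=manip.read_state();a=.619;p=s["eef_pos"]
u=p[0]*np.cos(a)+p[1]*np.sin(a); F=s["wrist_force"]
U=713.8
# angle from height (grasp-slip-sensitive) and from u
z=p[2]+5.5
print('u',u.round(1),'z',p[2].round(1),'atan',(.046+np.arctan2(z-115,U-u)).round(3),'rad',np.hypot(z-115,U-u).round(1),'Fu',(F[0]*np.cos(a)+F[1]*np.sin(a)).round(1),'Fv',(-F[0]*np.sin(a)+F[1]*np.cos(a)).round(1),'Fz',F[2].round(1),'gap',round(s["finger_gap"],1),s["clock"])
E
python3 l.py
```

```text
clock: 17.65
eef_pos: [463.0, 218.6, 164.2]
eef_rot: [-1.623, 1.569, -2.573]
wrist_force: [-5.7, -5.5, -0.0]
finger_gap: 11.5
u 503.9 z 164.2 atan 0.301 rad 216.9 Fu -7.9 Fv -1.2 Fz -0.0 gap 11.5 17.65
```

```bash
python3 -m handwheel '[[[-6.3,1,0],0],[[-6.2,1.5,0],0],[[-6.2,2.1,0],0],[[-6.1,2.3,0],0],[[-6,2.5,0],0],[[-5.9,2.6,0],0],[[-5.9,2.8,0],0],[[-5.8,3,0],0],[[-5.7,3.2,0],0],[[-5.6,3.3,0],0]]'; python3 l.py
python3 -m handwheel '[[[-5.5,3.5,0],0],[[-5.4,3.7,0],0],[[-5.3,3.8,0],0],[[-5.1,4,0],0],[[-5,4.1,0],0],[[-4.9,4.3,0],0],[[-4.8,4.4,0],0],[[-4.6,4.6,0],0],[[-4.5,4.7,0],0],[[-2,2.2,0],0]]'; python3 l.py
```

```text
clock: 18.9
eef_pos: [482.7, 232.7, 224.2]
eef_rot: [-1.55, 1.568, -2.501]
wrist_force: [-9.1, -8.3, 5.0]
finger_gap: 11.4
u 528.2 z 224.2 atan 0.6 rad 218.2 Fu -12.2 Fv -1.4 Fz 5.0 gap 11.4 18.9
clock: 20.15
eef_pos: [515.0, 255.6, 273.1]
eef_rot: [0.426, 1.57, -0.525]
wrist_force: [-12.2, -10.3, 15.8]
finger_gap: 11.8
u 567.8 z 273.1 atan 0.888 rad 219.3 Fu -16.0 Fv -1.3 Fz 15.8 gap 11.8 20.15
```

Run:
```python
from h import *
c=manip.camera("scene"); save(c,"scene5",2.5,(200,20,440,220))
P,ok=cloud(c); a=.619;U=P[...,0]*np.cos(a)+P[...,1]*np.sin(a);V=-P[...,0]*np.sin(a)+P[...,1]*np.cos(a)
m=ok&(V>-60)&(V<-18)&(U>540)&(U<720)&(P[...,2]>122)&(P[...,2]<310)
k=np.polyfit(U[m],P[...,2][m],1)
x,z=U[m],P[...,2][m]
for _ in range(5):
    k=np.polyfit(x,z,1); r=abs(z-np.polyval(k,x)); g=r<max(3,2*r.std()); x,z=x[g],z[g]
print(m.sum(),len(x),'angle',np.arctan(-k[0]),'u at z115',(115-k[1])/k[0])
```

```text
1164 477 angle 0.8163435357636639 u at z115 724.1299038104362
```

View pics/scene5.png

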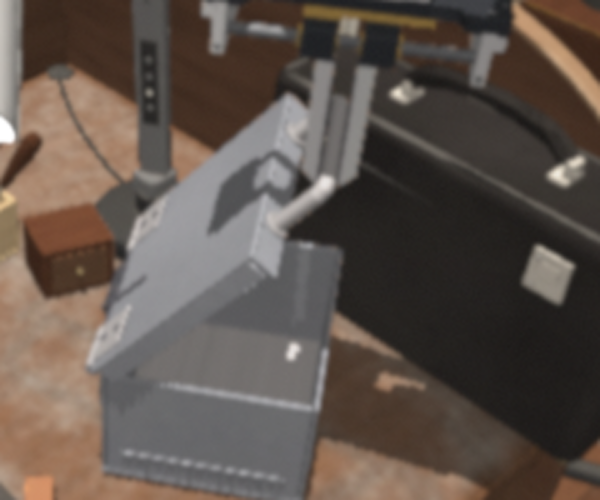

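The scene view shows the bar held in the fingers (px (325,185)), the lid well up and nothing fouling. The wrist force is radial, so my arc is slightly too tight. I ease outwards and measure the lid angle with a plane fit.

```bash
python3 -m handwheel '[[[-1,-1,0],0],[[-1,-1,0],0],[[0,0,0],0],[[0,0,0],0],[[0,0,0],0],[[0,0,0],0],[[0,0,0],0],[[0,0,0],0],[[0,0,0],0],[[0,0,0],0]]'; python3 l.py
cat > ang.py <<'E'
from h import *
a=.619
for n in ("wrist","scene","top"):
    c=manip.camera(n); P,ok=cloud(c)
    U=P[...,0]*np.cos(a)+P[...,1]*np.sin(a)-713.5;V=-P[...,0]*np.sin(a)+P[...,1]*np.cos(a)+113
    m=ok&(abs(V)<98)&(U>-170)&(U<-10)&(P[...,2]>120)&(P[...,2]<330)
    Q=np.stack([U,V,P[...,2]-115],-1)[m]
    if len(Q)<50: print(n,len(Q)); continue
    rng=np.random.default_rng(0); best=None
    for _ in range(600):
        t=Q[rng.choice(len(Q),3,False)]; N=np.cross(t[1]-t[0],t[2]-t[0]); l=np.linalg.norm(N)
        if l<500: continue
        N/=l
        if abs(N[1])>.06: continue
        g=abs((Q-t[0])@N)<1.5
        if best is None or g.sum()>best.sum(): best=g
    G=Q[best]; w=np.linalg.svd(G-G.mean(0),full_matrices=False)[2][2]; w*=np.sign(w[2])
    print(n,len(Q),len(G),'normal',w.round(3),'angle',np.arctan2(w[0],w[2]).round(3),'offset',(G.mean(0)@w).round(1))
E
python3 ang.py
```

```text
clock: 21.45
eef_pos: [514.0, 254.9, 272.3]
eef_rot: [1.399, 1.57, 0.448]
wrist_force: [5.4, -0.1, -5.6]
finger_gap: 11.3
u 566.5 z 272.3 atan 0.882 rad 219.5 Fu 4.3 Fv -3.2 Fz -5.6 gap 11.3 21.45
wrist 21552 11831 normal [0.762 0.    0.647] angle 0.867 offset 4.7
scene 4516 2823 normal [ 0.762 -0.     0.647] angle 0.867 offset 4.2
top 5232 4041 normal [ 0.762 -0.005  0.648] angle 0.866 offset 2.8
```

All three cameras give 0.867 rad. I continue past balance to about 1.075.

```bash
python3 -m handwheel '[[[-4.4,4.7,0],0],[[-4.3,4.9,0],0],[[-4.1,5,0],0],[[-4,5.1,0],0],[[-3.8,5.2,0],0],[[-3.7,5.3,0],0],[[-3.5,5.4,0],0],[[0,0,0],0],[[0,0,0],0],[[0,0,0],0]]'; python3 l.py; python3 ang.py
```

```text
clock: 22.85
eef_pos: [542.8, 275.5, 300.2]
eef_rot: [-1.171, 1.571, -2.122]
wrist_force: [5.9, -0.2, -6.7]
finger_gap: 11.3
u 601.9 z 300.2 atan 1.086 rad 221.1 Fu 4.7 Fv -3.6 Fz -6.7 gap 11.3 22.85
wrist 14707 7407 normal [ 0.876 -0.     0.482] angle 1.068 offset 4.9
scene 2919 1636 normal [ 0.877 -0.     0.481] angle 1.069 offset 4.5
top 2323 1863 normal [ 0.878 -0.006  0.479] angle 1.071 offset 2.9
```

Past balance at 1.07 rad, held. Now I bring it back to about 0.915.

```bash
python3 -m handwheel '[[[2.5,-3.7,0],0],[[2.6,-3.8,0],0],[[2.7,-3.9,0],0],[[2.8,-3.9,0],0],[[2.9,-3.9,0],0],[[3,-4,0],0],[[3,-3.9,0],0],[[0,0,0],0],[[0,0,0],0],[[0,0,0],0]]'; python3 l.py; python3 ang.py
python3 -m handwheel '[[[0,0,0],0],[[0,0,0],0],[[0,0,0],0],[[0,0,0],0],[[0,0,0],0],[[0,0,0],0],[[0,0,0],0],[[0,0,0],0],[[0,0,0],0],[[0,0,0],0]]'; python3 l.py; python3 ang.py
python3 - <<'E'
from h import *
c=manip.camera("scene"); save(c,"scene6")
P,ok=cloud(c)
for t in ("wax","tape","brush"):
  for r in manip.cut_out(t,"scene")[:4]:
    Q=P[r["region"]&ok]; print(t,round(r["confidence"],2),len(Q),np.median(Q,0).round())
E
```

```text
clock: 24.25
eef_pos: [520.5, 259.8, 281.3]
eef_rot: [-3.032, 1.571, 2.301]
wrist_force: [-1.1, -1.4, 2.6]
finger_gap: 11.7
u 574.7 z 281.3 atan 0.936 rad 221.0 Fu -1.7 Fv -0.5 Fz 2.6 gap 11.7 24.25
wrist 19452 10710 normal [0.791 0.001 0.611] angle 0.913 offset 5.1
scene 4152 2564 normal [ 0.793 -0.     0.609] angle 0.916 offset 4.3
top 4428 3514 normal [ 0.793 -0.007  0.609] angle 0.916 offset 2.8
clock: 25.65
eef_pos: [520.5, 259.8, 281.2]
eef_rot: [3.068, 1.571, 2.118]
wrist_force: [-4.1, -1.6, 4.4]
finger_gap: 11.9
u 574.7 z 281.2 atan 0.936 rad 221.0 Fu -4.3 Fv 1.0 Fz 4.4 gap 11.9 25.65
wrist 19462 10678 normal [0.791 0.001 0.611] angle 0.913 offset 5.1
scene 4147 2578 normal [ 0.792 -0.001  0.61 ] angle 0.915 offset 4.3
top 4438 3545 normal [ 0.793 -0.005  0.61 ] angle 0.915 offset 2.9
wax 0.65 357 [431. 453.  19.]
wax 0.62 217 [587. 457.  18.]
wax 0.55 502 [497. 432.  22.]
tape 0.89 529 [542. 548.  21.]
brush 0.67 670 [435. 559.  20.]
```

View pics/scene6.png

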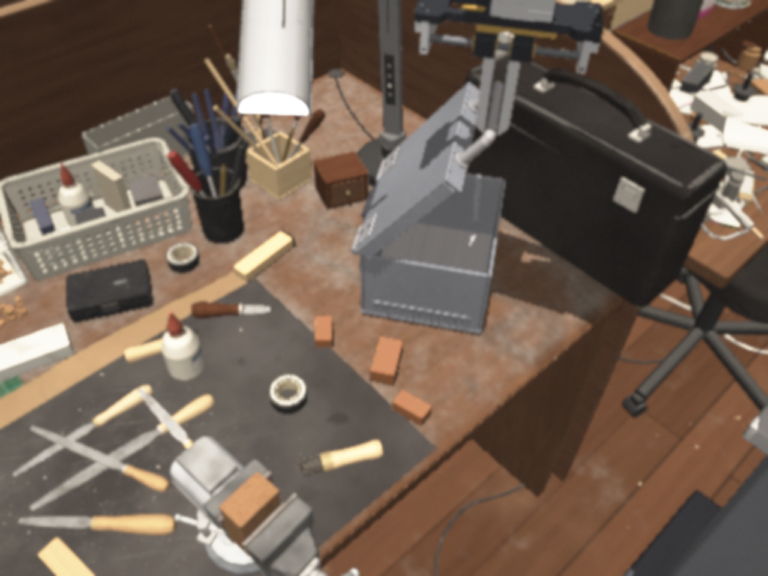

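The lid is still at 0.915 rad with the bar in the fingers (px (490,135)). The wax lies flat at (387,360), and the tape (287,392) and brush (350,455) have not moved. I hand in.

```bash
python3 -c "
from cell import manip
print(manip.sign_off())"; python3 l.py
```

```text
the job is handed in; nothing more can be done
None
the job is handed in; nothing more can be done
```

The job is handed in. The lid is held by its handle at about 0.915 rad, roughly 5° below the balance point, so you can tighten the stop. The sign-off gave no verdict.

- **Wax:** I lifted the largest block off the shut lid and set it down on the desk between box and tape. It was let go there and lies flat.
- **Lid:** I gripped the handle bar and raised the lid to about 1.07 rad, past balance and short of the end of travel. I then brought it back to 0.915 rad.
- **Last checks:** Plane fits from the three cameras gave 0.913 to 0.915 rad, with no change over a 1.25 s hold. The fingers were closed on the bar: the gap read 11.9 mm on the 12 mm bar, with a 12 N grip setting. The tape and brush were within about 2 mm of where they started.
- **Disagreements:** The angle worked out from the tool position read 0.02 rad higher (0.936), which is still inside the band. During the lift my arc was slightly tight, and the wrist force reached about 22 N before I eased it outward; at the end it was about 6 N.

The run took about 26 s of the 58 s allowed.

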